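# Tip a rinsed beaker to drain and invert it on the free drying peg

### The arm

A 7-joint arm with a two-finger parallel gripper is mounted at the origin on the work surface. World frame = base frame: x ahead of the robot, y to its left, z up, the work surface at z = 0. Lengths are in m, angles in degrees, forces in N, time in s.
With the tool pointing down it reaches from about 0.425 to 0.875 m from the base axis. Payload 4.7 kg.
Tool frame: the origin (TCP) lies midway between the tips of the shut fingers; the grasp point (between the pads) lies 19 mm behind it; z points along the fingers, y is the direction in which the jaws open and shut (so a half turn about z gives the same grasp; the last joint's range is limited). The gripper opens to 87 mm and grips with 3 to 60 N. Pads are 19 mm wide; open, the fingers measure 117 mm over their backs; the gripper's body (75 mm by 190 mm) begins 51 mm behind the grasp point.
Start: joints at [75.865, 18.392, -4.016, 83.108, 1.295, 78.541, -3.26], TCP at [0.168, -0.628, 0.223] pointing down, gripper open.
Joint ranges: [-163.93, 163.93], [-17.29, 119.83], [-79.2, 71.16], [3.27, 140.29], [-89.18, 269.18], [5.43, 117.66], [-154.24, 154.24]. Speed limits (degrees/s): [147.25, 147.25, 180, 180, 180, 180, 180].

### API

Orientations are given as [roll, pitch, yaw] about the fixed x, y, z axes, in that order (R = Rz(yaw) Ry(pitch) Rx(roll)).
In Python, from cell import env gives the robot as it stands.
- The arm moves only by the tool apply_moves, never from a script. Its argument "targets" is a list of rows, each a list of 2 entries, a list of its own where there are three numbers: the shift along the world's x, y, z in mm, then the turn, a rotation vector about the world's x, y, z in rad. A call has 1 to 8 rows; each row is the pose to reach, as a shift and turn from the pose commanded when the call began; what a row does not reach only later rows make up. A row lasts 1/10 s, in which the tool goes at most 50 mm and 8.59 degrees, less where a joint would pass 70% of its speed; a pose out of reach is approached as far as the arm can. A call with a gripper value outside its range is refused whole. "hand" is the finger opening in mm, from 0 to 87, set as the call begins (left out, the last holds). The fingers move at their own pace and stop on an object; "squeeze" is the grip in N (left out, the last holds). Time passes only in rows, so rows that repeat a pose let the fingers close. It gives the time, the measured TCP pose, the force and the opening at its end, in the units of the state.
- env.get_obs(): the state, without advancing time (a new reading comes with each control period).
- env.read_camera(name): name is "scene" or "top"; returns a dict with "image" (384x512x3 uint8, red, green, blue), "camera_matrix" (3x3 intrinsics, pixels), "k1" (the pictures are not rectified: a ray, as slopes to the right and down, at radius r is drawn at 1 + k1 r^2 times it, then the intrinsics apply), "camera_from_world" (4x4, takes a point from world to camera coordinates). Camera axes: x right, y down, z forward; pixel columns grow to the right and rows downward; lengths in m; the calibration is good to about 2 mm. A picture is of the moment at which its call begins. There is no depth.
- env.sign_off(): hands the job in, once; it reports no verdict.
Trained networks look in a picture, given as the dict that the camera call returned (one of the last four; its "shot" number tells which), for a name from the list of things; names that differ only in an ending like _2 or _b are one class to them, and where a whole thing is asked for, a point or a joint stands for the part that bears it (a point fixed in the world has none). Each returns a list of dicts, best first, with "conf" (0 to 1); they miss things now and then, are a little off and sometimes report something else, mostly with a low value. They report only what shows in the picture. A call takes as long as a camera call. They do not tell look-alikes from the thing itself.
- env.regions_of(picture, target): "region" (384x512 bool, what is visible of it) and "rect" ([left, top, right, bottom] in pixels, round what is visible of it).
The state is a dict: "time_s": time; "qpos": joint angles; "joint_velocities": joint speeds; "effort": joint torques, N m; "tool_pos": TCP position; "tool_rot": TCP orientation; "force": force on the tool from outside, world axes, zero at the start; "wrist_torque": the same for the moment, N m; "grip_width": finger opening in m.
Only numpy, scipy, OpenCV 4.12 (cv2) and the standard library are available. Lean on these libraries where they do the work, as an engineer would, in place of code of your own. Each camera call takes 0.05 s, during which the arm holds its last target. There are 200 camera calls.

### The job

Push the black pad of the tipping rest down so that the rinsed beaker lying in it tips over and drains mouth-down, with the rest all the way over on its stop. Then take the beaker out of the rest, turn it fully upside down and lower it gently, without dropping it, over the empty drying peg until its rim sits flat on that stand, and let go. Leave the beaker on the other peg, the wash bottle and the jar where they are.

Things in the scene. Friction and masses are not known exactly. Their poses are not given: they have to be found in the camera images.
- beaker_mid (a point): Centre (half-way up, on the axis) of the beaker to handle: straight white plastic tube, 130 mm long, 50 mm outside, 42 mm bore, closed at one end, about 0.15 kg, short dark graduation lines on one side. z axis: from the closed bottom to the open mouth, each 65 mm away. It starts lying in the tipping rest, mouth towards the robot and up at 30 degrees.
- cradle (a joint): Angle of the tipping rest's see-saw cradle (rad): 0 at the start (mouth end 30 degrees up), 0.52 level, 1.31 fully over on its stop (mouth end 45 degrees down). Damped: once pushed to about 0.9 with the beaker in it, it sinks on to the stop by itself in about 3 s and stays. A few newtons move it. The beaker slides 12 mm in it on the way, until its rim meets the end lip.
- pivot (a point): Middle of the cradle's level hinge axis, fixed on the rest, 120 mm above the table. x axis: level, away from the pad and mouth side (which faces the robot); y axis: the hinge axis. The cradle is two steel rods, 34 mm apart, under the beaker, whose axis runs 37 mm from the hinge axis; a low lip at each end overlaps the beaker's end by 10 mm.
- rest: The tipping rest: flat steel tray 260 x 110 mm, 14 mm high, fixed to the table, with a grey pedestal 30 mm wide that carries the cradle. Origin on the table under the hinge; axes as for the pivot. The beaker's sides and top are free for a grasp from above, and it can be lifted straight up out of the tipped cradle.
- pad (a point): Middle of the upper face of the cradle's black push pad, 45 x 50 mm, 147 mm out from the hinge axis on the mouth side and 12 mm above the line of the hinge when level; it moves down in an arc about the hinge axis, from about 204 mm to about 25 mm above the table.
- free_stand_seat (a point): Foot of the empty drying peg, on its axis, level with the stand's flat top (12 mm above the table) where the beaker's rim is to sit. The stand is a grey plastic plate 100 x 100 x 12 mm; the grey upright peg is 28 mm thick up to 48 mm above this point, then tapers to 12 mm at its tip 72 mm above it. It may be swapped with the other, equal stand.
- dry_beaker_mid (a point): Centre of a second, equal beaker that already stands upside down (z axis downwards) on the peg of the other stand, 77 mm above the table: not to be disturbed.
- wash_bottle: White plastic wash bottle with a thin bent spout, 200 mm tall, 68 mm thick, standing on the table; origin at the centre of its underside, z up. Not to be disturbed.
- jar: Brown glass jar with a black lid, 90 mm tall, 64 mm thick, standing on the table; origin at the centre of its underside, z up. Not to be disturbed.
Mind the look-alikes: they are no part of the job. What is shaped like the part that bears beaker_mid but purple, turquoise or yellow is not meant.

How it is judged (in metres and radians):
On the way, in this order (a step that is already met when the one before it is completed fails the run):
1. the cradle is fully over on its stop with the beaker lying in it, mouth down (value of joint cradle above 1.22 rad and distance between beaker_mid and pivot below 0.06 m and angle between beaker_mid's own z axis and vertical above 2.1 rad), for 0.2 s.
2. the upside-down beaker is over the free peg with its rim within 20 mm of the stand's top while the gripper still holds it (angle between beaker_mid's own z axis and vertical above 2.8 rad and horizontal distance between beaker_mid and free_stand_seat below 0.02 m and z of beaker_mid in the frame of free_stand_seat below 0.085 m and contact force between the fingers and beaker above 0.5 N), for 0.05 s.
At the end, for the whole second after the job is handed in: The beaker stands upside down (within 8 degrees) on the free peg, axis within 11 mm of the peg's, rim within 6 mm of the stand's top, released and at rest; the other beaker is upside down within 20 mm of its start, wash bottle and jar upright within 30 mm of theirs (angle between each of beaker_mid, dry_beaker_mid's own z axis and vertical above 3 rad and horizontal distance between beaker_mid and free_stand_seat below 0.011 m and z of beaker_mid in the frame of free_stand_seat below 0.071 m and linear speed of beaker below 0.02 m/s and distance of dry_beaker_mid from where it was at the start of the episode below 0.02 m and distance of each of wash_bottle, jar from where it was at the start of the episode below 0.03 m and angle between each of wash_bottle, jar's own z axis and vertical below 0.3 rad); the robot touches nothing.
It fails at once if the other beaker, the wash bottle or the jar is knocked or moved away (20 mm for the beaker, 30 mm for the others, or tipped) (not (distance of dry_beaker_mid from where it was at the start of the episode below 0.02 m and angle between dry_beaker_mid's own z axis and vertical above 3 rad and distance of each of wash_bottle, jar from where it was at the start of the episode below 0.03 m and angle between each of wash_bottle, jar's own z axis and vertical below 0.3 rad)).
It also fails if it takes over 64 s, if anything falls off the work surface, if the arm or the gripper's body presses on something with over 40 N, if the wrist force passes 120 N, or if a joint passes its speed limit or range.

## Working session

There is one attempt and no reset: what is moved stays moved. The work goes in short steps, Python scripts to look and compute and a tool call to move; the robot and the scene stay as the last step left them, time stands still between calls to the robot, and variables do not carry over. Pictures are saved under pics/ and viewed, about 8 in all and at most 12, crops included, and the job is handed in when it is done.

Besides the shell and the picture viewer there is one more tool, called after "Request:" as name(argument=value, ...), one argument or row to a line, values as JSON. apply_moves: Moves the arm, as the interface text tells. Its arguments: {"type":"object","properties":{"targets":{"type":"array","items":{"type":"array"}},"hand":{"type":"number"},"squeeze":{"type":"number"}},"required":["targets"]}

```bash
ls; mkdir -p pics
cat > h.py <<'E'
import numpy as np, cv2
from cell import env
def ray(p,u,v):
    K=np.array(p["camera_matrix"]);T=np.array(p["camera_from_world"]);k=p["k1"]
    d=np.array([(u-K[0,2])/K[0,0],(v-K[1,2])/K[1,1]]);s=d.copy()
    for _ in range(30): s=d/(1+k*(s@s))
    R=T[:3,:3];o=-R.T@T[:3,3];r=R.T@np.array([s[0],s[1],1]);return o,r
def atz(p,u,v,z):
    o,r=ray(p,u,v);return o+r*(z-o[2])/r[2]
def proj(p,X):
    K=np.array(p["camera_matrix"]);T=np.array(p["camera_from_world"])
    c=T[:3,:3]@np.array(X)+T[:3,3];s=c[:2]/c[2];s=s*(1+p["k1"]*(s@s));return K[0,0]*s[0]+K[0,2],K[1,1]*s[1]+K[1,2]
def tri(rs):
    A=0;b=0
    for o,r in rs:
        r=r/np.linalg.norm(r);P=np.eye(3)-np.outer(r,r);A=A+P;b=b+P@o
    return np.linalg.solve(A,b)
def save(p,n,s=1.5): cv2.imwrite(n,cv2.resize(p["image"][:,:,::-1],None,fx=s,fy=s))
E
python3 - <<'E'
from h import *
import pickle
P={}
for n in("scene","top"):
    p=env.read_camera(n);P[n]=p;save(p,f"pics/{n}0.png")
    T=np.array(p["camera_from_world"]);print(n,-T[:3,:3].T@T[:3,3],p["k1"],p["camera_matrix"][0])
    for t in("beaker_mid","cradle","rest","pad","free_stand_seat","dry_beaker_mid","wash_bottle","jar"):
        try:
            for d in env.regions_of(p,t)[:3]: print(n,t,round(d["conf"],2),np.round(d["rect"]))
        except Exception as e: print(t,e)
pickle.dump(P,open("p0.pkl","wb"))
print(env.get_obs())
E
```

```text
pics
scene [ 1.15363752 -0.69987971  0.75986961] -0.01484285265597792 [394.18501302   0.         254.00917311]
scene beaker_mid 0.93 [209. 171. 250. 187.]
scene beaker_mid 0.85 [253. 146. 281. 173.]
scene beaker_mid 0.68 [277. 241. 326. 280.]
scene cradle 0.75 [252. 133. 326. 197.]
scene rest 0.84 [253. 136. 340. 227.]
scene pad 0.78 [255. 134. 328. 194.]
scene free_stand_seat 0.72 [207. 228. 257. 274.]
scene dry_beaker_mid 0.86 [115. 259. 152. 312.]
scene wash_bottle 0.57 [295. 125. 312. 158.]
scene jar 0.81 [199. 261. 225. 301.]
top [0.44652679 0.02449513 1.30594859] 0.013944118503189508 [423.25606979   0.         253.86846402]
top beaker_mid 0.85 [131. 247. 162. 294.]
top beaker_mid 0.82 [252. 127. 294. 158.]
top beaker_mid 0.82 [254. 228. 273. 273.]
top cradle 0.7 [192. 199. 213. 237.]
top rest 0.69 [185. 151. 227. 236.]
top pad 0.56 [192. 197. 212. 236.]
top free_stand_seat 0.89 [284. 183. 316. 213.]
top dry_beaker_mid 0.24 [281. 183. 318. 216.]
top dry_beaker_mid 0.18 [180. 149. 226. 235.]
top wash_bottle 0.87 [119. 211. 152. 234.]
top jar 0.95 [332. 172. 356. 195.]
{'time_s': 0.9, 'qpos': array([75.86575641, 18.39124036, -4.01686306, 83.10825314,  1.29328929,
       78.54130107, -3.2608116 ]), 'joint_velocities': array([ 0.06694136,  0.00765667, -0.07885343, -0.05392348, -0.02045896,
        0.09760005,  0.03544906]), 'effort': array([ 3.98418488e-04, -4.91088009e+01, -4.02885368e-01, -3.12768102e+01,
       -6.36747340e-02,  3.35063436e-02,  5.73653807e-06]), 'tool_pos': array([ 0.16759081, -0.62803561,  0.22258821]), 'tool_rot': array([1.79995752e+02, 8.84599960e-04, 1.49426279e+01]), 'force': array([ 0.21844913,  1.40460478, -0.12460485]), 'wrist_torque': array([-0.01305223, -0.01691316, -0.0086574 ]), 'grip_width': 0.08724170310669334}
```

View pics/scene0.png

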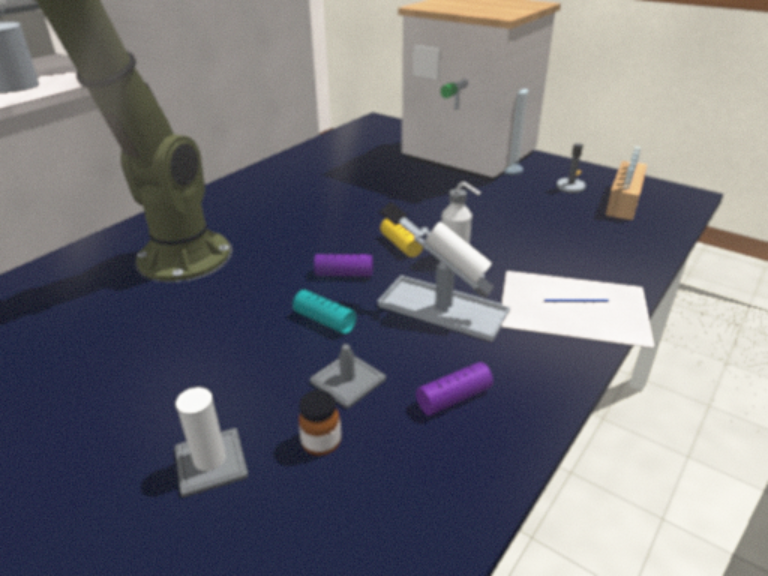

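View pics/top0.png

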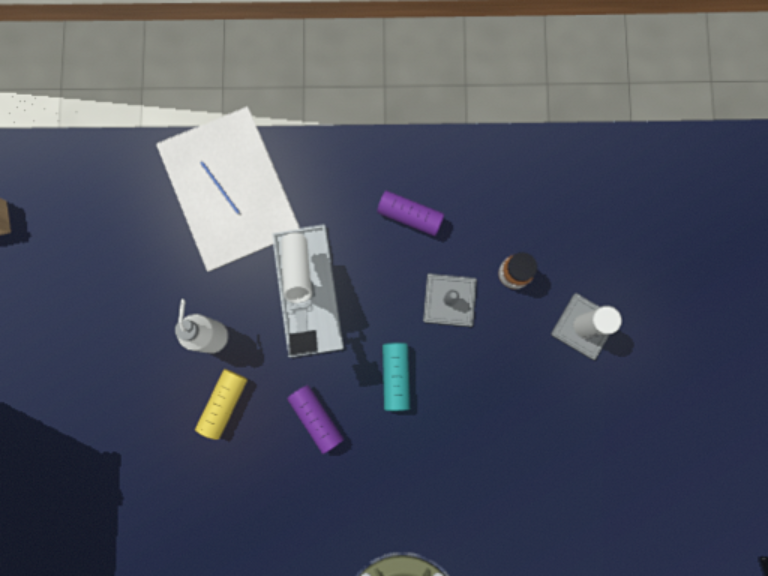

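The scene view shows the beaker in the rest at about (458,255), mouth up-left, with the wash bottle behind it. In the top view (1.5x) the tray corners are about (274,233), (326,226), (343,348) and (288,357), and the pad is at (303,342). The free stand is at (450,300), and the occupied stand is at right.

```bash
cat > m.py <<'E'
from h import *
import pickle
P=pickle.load(open("p0.pkl","rb"));p=P["top"];s=P["scene"]
tray=[(274,233),(326,226),(343,348),(288,357)]
st=[(427,274),(477,277),(473,326),(424,323)]
for nm,c,z in(("tray",tray,.014),("stand",st,.012)):
    X=np.array([atz(p,u/1.5,v/1.5,z) for u,v in c]);print(nm,X.round(4)[:,:2].tolist(),X.mean(0).round(4),np.linalg.norm(X-np.roll(X,-1,0),axis=1).round(4))
print("pegtip", tri([ray(p,451.5/1.5,296/1.5),ray(s,347/1.5,347/1.5)]).round(4))
print("pad z=.204",atz(p,303/1.5,342/1.5,.204).round(4))
E
python3 m.py
python3 - <<'E'
from h import *
import pickle
P=pickle.load(open("p0.pkl","rb"))
a=P["top"]["image"][140:245,175:325,::-1];b=P["scene"]["image"][120:280,200:350,::-1]
a=cv2.resize(a,None,fx=5.33,fy=5.33,interpolation=cv2.INTER_CUBIC);print(a.shape)
cv2.imwrite("pics/topc.png",a)
E
```

```text
tray [[0.7541, 0.2565], [0.768, 0.1483], [0.5139, 0.1128], [0.4965, 0.2245]] [0.6331 0.1855 0.014 ] [0.1091 0.2566 0.113  0.2595]
stand [[0.6651, -0.0605], [0.6579, -0.1633], [0.5567, -0.1525], [0.5637, -0.0527]] [ 0.6109 -0.1072  0.012 ] [0.1031 0.1018 0.1001 0.1017]
pegtip [ 0.6122 -0.1013  0.0776]
pad z=.204 [0.5149 0.1693 0.204 ]
(560, 800, 3)
```

View pics/topc.png

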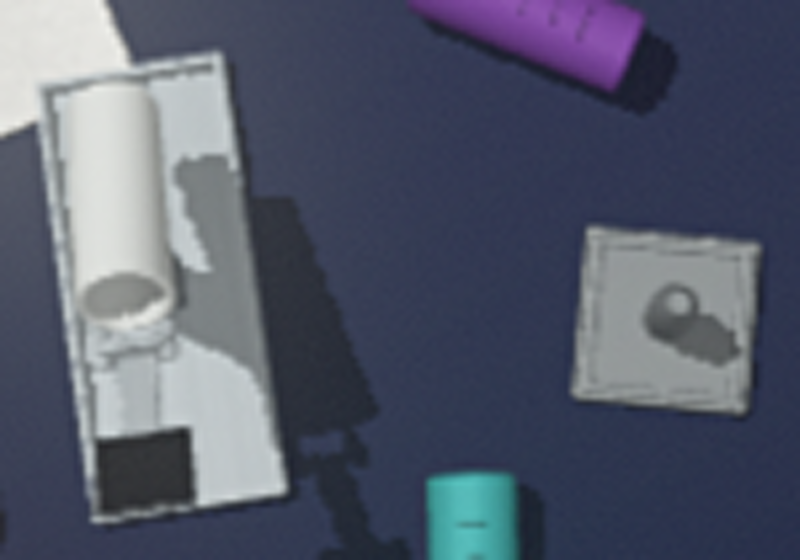

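The tray outline measures 257 × 111 mm and the stand 102 × 101 mm, both matching the spec. The pivot is near (0.634, 0.185) with a yaw of 7.5°. The pad predicted from that, (0.513, 0.170), agrees with the seen pad, (0.515, 0.169). The free peg is near (0.611, -0.104). I'll move now.

Request:
apply_moves(
  targets=[
    [[350, 300, 110], [0, 0, 0]],
    [[350, 300, 110], [0, 0, 0]],
    [[350, 300, 110], [0, 0, 0]],
    [[350, 300, 110], [0, 0, 0]],
    [[350, 300, 110], [0, 0, 0]],
    [[350, 300, 110], [0, 0, 0]],
    [[350, 300, 110], [0, 0, 0]],
    [[350, 300, 110], [0, 0, 0]],
  ],
  hand=0,
  squeeze=20,
)

```text
time_s: 1.7
tool_pos: [0.4642, -0.3734, 0.3163]
tool_rot: [179.9, -0.0, 14.9]
force: [0.3, -0.1, -0.4]
grip_width: 0.031
```

Run:
```python
from h import *
import pickle
from scipy.optimize import least_squares
P=pickle.load(open("p0.pkl","rb"));p=P["top"];s=P["scene"]
c=lambda L:[(175+u/5.333,140+v/5.333) for u,v in L]
for nm,L,z,w,h in(("tray",c([(40,85),(222,52),(290,495),(95,522)]),.014,.26,.11),("stand",c([(585,226),(762,243),(746,413),(572,398)]),.012,.1,.1)):
    k=np.array([(1,1),(1,-1),(-1,-1),(-1,1)])*[w/2,h/2]
    def f(q):
        R=np.array([[np.cos(q[2]),-np.sin(q[2])],[np.sin(q[2]),np.cos(q[2])]])
        return np.ravel([np.array(proj(p,[*(R@a+q[:2]),z]))-b for a,b in zip(k,L)])
    r=least_squares(f,[.62,.1,.1]);print(nm,r.x[:2].round(4),np.degrees(r.x[2]),f(r.x).round(1))
u,v=c([(681,302)])[0];print("tip",atz(p,u,v,.084),tri([ray(p,u,v),ray(s,347/1.5,347/1.5)]))
for t in("jar","wash_bottle"):
    r=env.regions_of
for n,(u,v),z in(("jar",(347,178),.09),("wb",(133,224),.1),("drytop",(606/1.5,320/1.5),.142)):print(n,atz(p,u,v,z).round(3))
```

```text
tray [0.6328 0.1851] 8.323933063886782 [-0.4 -0.4  0.3  0.5 -0.4 -0.3  0.5  0.2]
stand [ 0.6109 -0.1065] -5.880271032824452 [ 0.4  0.1 -0.5 -0.1  0.   0.1  0.1 -0.1]
tip [ 0.61131989 -0.10748495  0.084     ] [ 0.61442207 -0.10523911  0.08127597]
jar [ 0.664 -0.237  0.09 ]
wb [0.534 0.38  0.1  ]
drytop [ 0.555 -0.378  0.142]
```

Request:
apply_moves(
  targets=[
    [[40, 50, 0], [0, 0, 0]],
    [[50, 100, 0], [0, 0, 0]],
    [[50, 150, 0], [0, 0, -0.05]],
    [[50, 200, 0], [0, 0, -0.115]],
    [[50, 250, 0], [0, 0, -0.115]],
    [[50, 300, 0], [0, 0, -0.115]],
    [[50, 350, 0], [0, 0, -0.115]],
    [[40, 400, 0], [0, 0, -0.115]],
  ],
)

```text
time_s: 2.5
tool_pos: [0.5052, 0.0135, 0.3156]
tool_rot: [180.0, -0.0, 8.4]
force: [1.0, -0.2, 0.3]
grip_width: 0.0004
```

Request:
apply_moves(
  targets=[
    [[0, 50, 0], [0, 0, 0]],
    [[0, 100, 0], [0, 0, 0]],
    [[0, 140, 0], [0, 0, 0]],
    [[0, 140, 0], [0, 0, 0]],
  ],
)

```text
time_s: 2.9
tool_pos: [0.5034, 0.159, 0.316]
tool_rot: [-179.8, -0.1, 9.0]
force: [-0.2, 1.2, -0.5]
grip_width: 0.0008
```

Request:
apply_moves(
  targets=[
    [[0, 0, -35], [0, 0, 0]],
    [[0, 0, -70], [0, 0, 0]],
    [[0, 0, -95], [0, 0, 0]],
    [[0, 0, -108], [0, 0, 0]],
    [[-2, 0, -116], [0, 0, 0]],
    [[-5, 0, -124], [0, 0, 0]],
    [[-8, -1, -132], [0, 0, 0]],
    [[-11, -2, -140], [0, 0, 0]],
  ],
)

```text
time_s: 3.7
tool_pos: [0.4946, 0.1496, 0.1758]
tool_rot: [-180.0, -0.1, 8.4]
force: [-0.9, 0.1, 0.3]
grip_width: 0.0006
```

Request:
apply_moves(
  targets=[
    [[-2, 13, -4], [0, 0, 0]],
    [[-5, 13, -12], [0, 0, 0]],
    [[-8, 13, -20], [0, 0, 0]],
    [[-10, 13, -28], [0, 0, 0]],
    [[-11, 13, -36], [0, 0, 0]],
    [[-11, 13, -44], [0, 0, 0]],
    [[-11, 13, -52], [0, 0, 0]],
    [[-11, 13, -60], [0, 0, 0]],
  ],
)

```text
time_s: 4.5
tool_pos: [0.4832, 0.162, 0.1146]
tool_rot: [180.0, 0.0, 8.3]
force: [-1.7, 0.7, -0.0]
grip_width: 0.0002
```

Run:
```python
from h import *
p=env.read_camera("scene");q=env.read_camera("top")
a=cv2.resize(p["image"][100:260,200:350,::-1],None,fx=3.0,fy=3.0);b=cv2.resize(q["image"][100:260,130:280,::-1],None,fx=2.3,fy=3)
b=cv2.resize(q["image"][110:270,130:247,::-1],(351,480));cv2.imwrite("pics/push.png",np.hstack([a[:480],b]))
o=env.get_obs();print(o["force"],o["tool_pos"])
```

```text
[-0.04404282  0.24876828 -0.27083302] [0.48241234 0.1619486  0.11402142]
```

View pics/push.png

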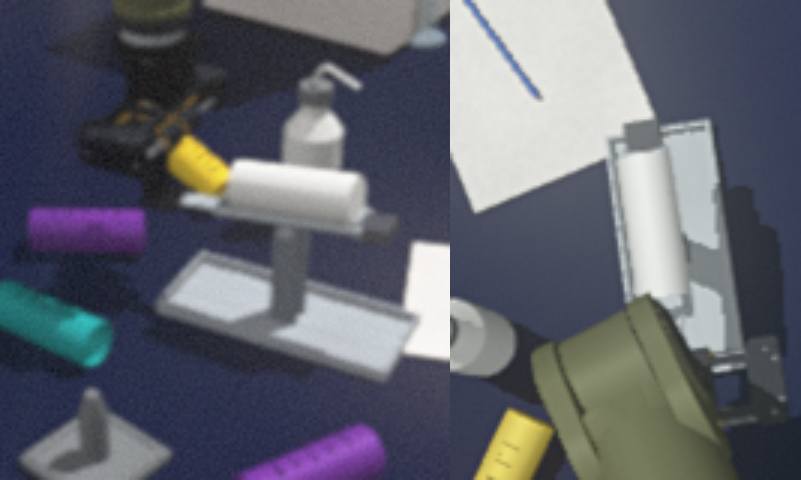

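The scene crop shows the cradle about level, with the beaker at (300,190) still in it. The gripper is pressing the pad and the wash bottle is clear. I'll keep pushing.

Request:
apply_moves(
  targets=[
    [[0, 0, -8], [0, 0, 0]],
    [[1, 0, -16], [0, 0, 0]],
    [[2, 0, -24], [0, 0, 0]],
    [[4, 0, -32], [0, 0, 0]],
    [[6, 0, -40], [0, 0, 0]],
    [[8, 0, -46], [0, 0, 0]],
    [[11, 0, -52], [0, 0, 0]],
    [[13, 0, -56], [0, 0, 0]],
  ],
)

```text
time_s: 5.4
tool_pos: [0.4963, 0.1622, 0.0587]
tool_rot: [180.0, 0.0, 8.3]
force: [0.2, -0.1, 0.1]
grip_width: 0.0004
```

Request:
apply_moves(
  targets=[
    [[-5, 0, 0], [0, 0, 0]],
    [[-30, 0, 40], [0, 0, 0]],
    [[-30, 0, 80], [0, 0, 0]],
    [[-30, 0, 120], [0, 0, 0]],
    [[-10, 0, 160], [0, 0, 0]],
    [[10, 0, 200], [0, 0, 0]],
    [[30, 0, 240], [0, 0, 0]],
    [[60, 0, 260], [0, 0, 0]],
  ],
  hand=0,
)

```text
time_s: 6.2
tool_pos: [0.5571, 0.1632, 0.3244]
tool_rot: [180.0, -0.4, 8.4]
force: [0.7, 1.3, 0.7]
grip_width: 0.0004
```

Request:
apply_moves(
  targets=[
    [[-40, -50, 20], [0, 0, 0]],
    [[-60, -90, 20], [0, 0, 0]],
    [[-60, -130, 20], [0, 0, 0]],
    [[-60, -150, 20], [0, 0, 0]],
    [[-60, -150, 20], [0, 0, 0]],
    [[-60, -150, 20], [0, 0, 0]],
    [[-60, -150, 20], [0, 0, 0]],
    [[-60, -150, 20], [0, 0, 0]],
  ],
  hand=87,
)

```text
time_s: 7.0
tool_pos: [0.4961, 0.0141, 0.3395]
tool_rot: [-180.0, -0.0, 8.5]
force: [-0.4, -0.3, -0.3]
grip_width: 0.0564
```

Request:
apply_moves(
  targets=[
    [[0, 0, 0], [0, 0, 0]],
    [[0, 0, 0], [0, 0, 0]],
    [[0, 0, 0], [0, 0, 0]],
    [[0, 0, 0], [0, 0, 0]],
    [[0, 0, 0], [0, 0, 0]],
    [[0, 0, 0], [0, 0, 0]],
    [[0, 0, 0], [0, 0, 0]],
    [[0, 0, 0], [0, 0, 0]],
  ],
)

```text
time_s: 7.8
tool_pos: [0.4962, 0.0122, 0.3394]
tool_rot: [180.0, 0.0, 8.3]
force: [0.3, -0.1, -0.7]
grip_width: 0.0873
```

Request:
apply_moves(
  targets=[
    [[0, 0, 0], [0, 0, 0]],
    [[0, 0, 0], [0, 0, 0]],
    [[0, 0, 0], [0, 0, 0]],
    [[0, 0, 0], [0, 0, 0]],
    [[0, 0, 0], [0, 0, 0]],
    [[0, 0, 0], [0, 0, 0]],
    [[0, 0, 0], [0, 0, 0]],
    [[0, 0, 0], [0, 0, 0]],
  ],
)

```text
time_s: 8.6
tool_pos: [0.4962, 0.0122, 0.3394]
tool_rot: [180.0, 0.0, 8.4]
force: [-0.7, 0.7, -0.5]
grip_width: 0.0868
```

```bash
cat > look.py <<'E'
from h import *
import pickle,sys
n=sys.argv[1];a=[int(x) for x in sys.argv[2:6]];b=[int(x) for x in sys.argv[6:10]]
p=env.read_camera("scene");q=env.read_camera("top");pickle.dump({"scene":p,"top":q},open(n+".pkl","wb"))
c=[cv2.resize(P["image"][r[1]:r[3],r[0]:r[2],::-1],(395,int(395*(r[3]-r[1])/(r[2]-r[0])))) for P,r in((p,a),(q,b))]
h=min(600,max(x.shape[0] for x in c));c=[cv2.copyMakeBorder(x[:h],0,h-x[:h].shape[0],0,0,0) for x in c]
cv2.imwrite(f"pics/{n}.png",np.hstack(c));o=env.get_obs();print(o["time_s"],o["tool_pos"],o["tool_rot"],o["force"])
E
python3 look.py tip 230 110 360 240 170 130 270 250
```

```text
8.7 [0.49620112 0.01225968 0.33943497] [1.79996060e+02 6.83100728e-04 8.35180057e+00] [ 0.69107341  0.81505213 -0.0586237 ]
```

View pics/tip.png

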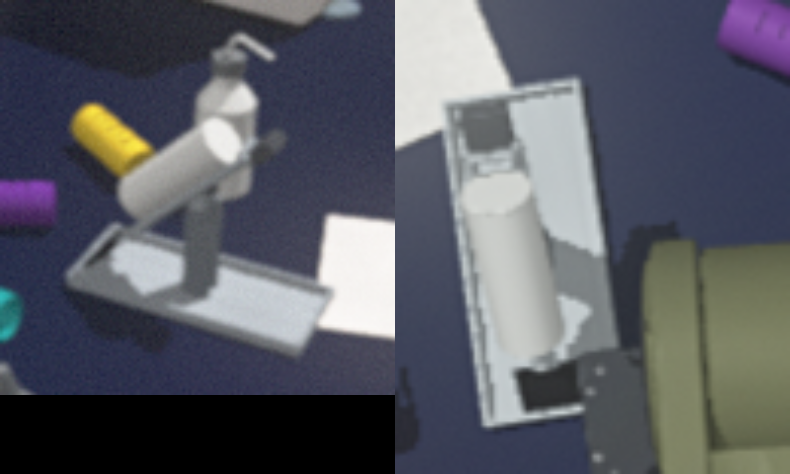

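The cradle has tipped with the beaker in it, mouth down towards the robot. The closed end is centred at crop (221,142) in scene and (497,195) in top. I'll check these against the model.

Run:
```python
from h import *
import pickle
P=pickle.load(open("tip.pkl","rb"));p=P["top"];s=P["scene"]
b=tri([ray(s,230+221/3.04,110+142/3.04),ray(p,170+102/3.95,130+195/3.95)]);print("bottom",b)
y=np.radians(8.3);d=np.array([-np.cos(y),-np.sin(y),0]);piv=np.array([.633,.185,.12])
for th in(40,45):
    t=np.radians(th);c,sn=np.cos(t),np.sin(t)
    f=lambda o,u:piv+d*(o*c+u*sn)+[0,0,u*c-o*sn]
    print(th,f(.012-.065,.037),f(.012,.037))
    for n,o,u in(("bot",-.053,.037),("mouth",.077,.037),("pad",.147,.012),("mid",.012,.037)):
        X=f(o,u);a=proj(s,X);e=proj(p,X);print(n,((np.array(a)-[230,110])*3.04).round(),((np.array(e)-[170,130])*3.95+[395,0]).round())
```

```text
bottom [0.6494634  0.19140785 0.18231043]
40 [0.64964107 0.18742767 0.18241139] [0.60036972 0.18023976 0.14063019]
bot [217. 144.] [501. 192.]
mouth [124. 192.] [536. 346.]
pad [ 92. 234.] [553. 402.]
mid [168. 169.] [519. 271.]
45 [0.64419521 0.1866332  0.18363961] [0.59871468 0.17999831 0.13767767]
bot [211. 142.] [501. 199.]
mouth [125. 199.] [536. 344.]
pad [ 99. 244.] [553. 392.]
mid [167. 171.] [520. 274.]
```

Request:
apply_moves(
  targets=[
    [[25, 40, 0], [0, 0, 0]],
    [[55, 80, 0], [0, 0, 0]],
    [[85, 120, 0], [0, 0, 0]],
    [[115, 155, -10], [0, 0, 0]],
    [[127, 175, -40], [0, 0, 0]],
    [[127, 175, -80], [0, 0, 0]],
    [[127, 175, -100], [0, 0, 0]],
    [[127, 175, -110], [0, 0, 0]],
  ],
)

```text
time_s: 9.5
tool_pos: [0.6222, 0.1868, 0.2263]
tool_rot: [180.0, 0.3, 8.4]
force: [0.0, -0.8, 0.3]
grip_width: 0.087
```

```bash
python3 look.py pre 230 110 360 240 170 130 270 250
```

```text
9.6 [0.62275353 0.1866665  0.2281454 ] [1.79979280e+02 1.35472179e-01 8.33128171e+00] [-0.5373735   0.29080034  0.40190921]
```

View pics/pre.png

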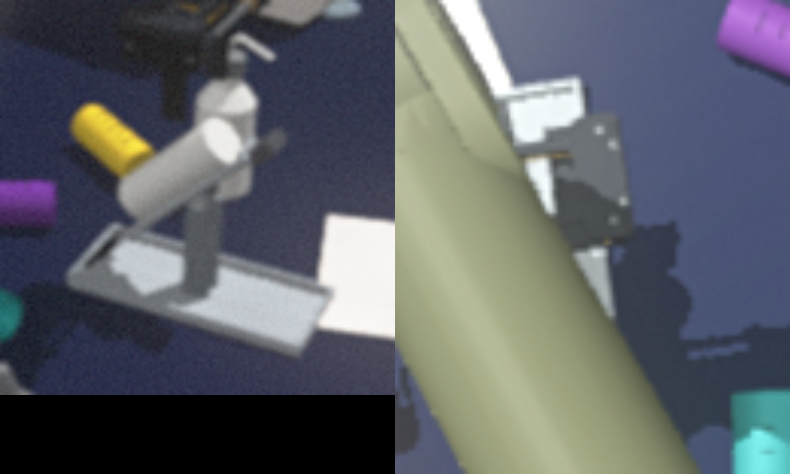

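Run:
```python
from h import *
import pickle
s=pickle.load(open("pre.pkl","rb"))["scene"]
for X in([.630,.137,.228],[.616,.237,.228],[.630,.137,.3],[.616,.237,.3],[.637,.094,.3],[.61,.28,.3]):print(X,((np.array(proj(s,X))-[230,110])*3.04).round())
```

```text
[0.63, 0.137, 0.228] [173. 117.]
[0.616, 0.237, 0.228] [216.  74.]
[0.63, 0.137, 0.3] [175.  46.]
[0.616, 0.237, 0.3] [220.   5.]
[0.637, 0.094, 0.3] [155.  65.]
[0.61, 0.28, 0.3] [238. -10.]
```

The near finger is seen where predicted, at (175,115), so the pose is right. I'll descend.

Request:
apply_moves(
  targets=[
    [[0, 0, -20], [0, 0, 0]],
    [[0, 0, -40], [0, 0, 0]],
    [[0, 0, -60], [0, 0, 0]],
    [[0, 0, -72], [0, 0, 0]],
    [[0, 0, -80], [0, 0, 0]],
    [[0, 0, -85], [0, 0, 0]],
    [[0, 0, -85], [0, 0, 0]],
  ],
)

```text
time_s: 10.3
tool_pos: [0.6234, 0.1873, 0.1447]
tool_rot: [180.0, -0.0, 8.3]
force: [-1.5, -1.0, -0.1]
grip_width: 0.0872
```

Request:
apply_moves(
  targets=[
    [[0, 0, 0], [0, 0, 0]],
    [[0, 0, 0], [0, 0, 0]],
    [[0, 0, 0], [0, 0, 0]],
    [[0, 0, 0], [0, 0, 0]],
    [[0, 0, 0], [0, 0, 0]],
    [[0, 0, 0], [0, 0, 0]],
    [[0, 0, 0], [0, 0, 0]],
    [[0, 0, 0], [0, 0, 0]],
  ],
  hand=35,
  squeeze=30,
)

```text
time_s: 11.1
tool_pos: [0.6232, 0.1872, 0.1445]
tool_rot: [180.0, -0.0, 8.4]
force: [-0.4, -0.1, 0.6]
grip_width: 0.0499
```

The opening is 49.9 mm, which matches the beaker's diameter. I'll lift slightly out and up.

Request:
apply_moves(
  targets=[
    [[-2, 0, 6], [0, 0, 0]],
    [[-5, -1, 15], [0, 0, 0]],
    [[-9, -1, 28], [0, 0, 0]],
    [[-14, -2, 45], [0, 0, 0]],
    [[-20, -3, 70], [0, 0, 0]],
    [[-20, -3, 100], [0, 0, 0]],
    [[-20, -3, 130], [0, 0, 0]],
    [[-20, -3, 150], [0, 0, 0]],
  ],
)

```text
time_s: 11.9
tool_pos: [0.6033, 0.1849, 0.2988]
tool_rot: [-180.0, -0.2, 8.4]
force: [0.4, -0.0, -1.8]
grip_width: 0.0499
```

```bash
python3 look.py lift 200 60 360 220 140 80 300 250
```

```text
12.0 [0.60430309 0.18553186 0.29954649] [-179.95161662   -0.43701155    8.37459821] [ 0.70295886  0.35586831 -0.2581156 ]
```

View pics/lift.png

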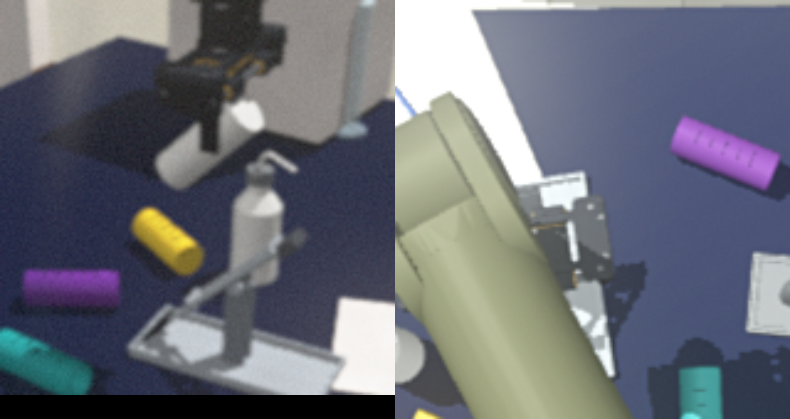

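The beaker is firmly held at about 45°, mouth down-left at scene crop (175,170), and the rest stayed tipped. Next I'll tilt the tool 45° forward and carry it to the peg.

Request:
apply_moves(
  targets=[
    [[0, -15, 5], [0.018, -0.12, 0]],
    [[0, -40, 5], [0.037, -0.25, 0]],
    [[0, -70, 5], [0.056, -0.38, 0]],
    [[5, -100, 5], [0.075, -0.51, 0]],
    [[5, -130, 5], [0.094, -0.64, 0]],
    [[10, -160, 5], [0.113, -0.777, 0]],
    [[10, -190, 5], [0.113, -0.777, 0]],
    [[10, -200, 5], [0.113, -0.777, 0]],
  ],
)

```text
time_s: 12.8
tool_pos: [0.6102, -0.0219, 0.296]
tool_rot: [-179.9, -44.8, 7.8]
force: [-0.6, 0.2, -2.4]
grip_width: 0.0501
```

Request:
apply_moves(
  targets=[
    [[3, -25, 0], [0, 0, -0.08]],
    [[6, -50, 0], [0, 0, -0.16]],
    [[9, -75, 0], [0, 0, -0.24]],
    [[11, -90, -20], [0, 0, -0.32]],
    [[11, -93, -40], [0, 0, -0.32]],
    [[11, -93, -60], [0, 0, -0.32]],
    [[11, -93, -75], [0, 0, -0.32]],
    [[11, -93, -75], [0, 0, -0.32]],
  ],
)

```text
time_s: 13.6
tool_pos: [0.6213, -0.1083, 0.2194]
tool_rot: [179.9, -44.5, -10.0]
force: [-0.1, -0.6, -1.4]
grip_width: 0.0499
```

```bash
python3 look.py over 180 140 320 280 240 120 360 250
python3 - <<'E'
from h import *
import pickle
P=pickle.load(open("over.pkl","rb"))
for n in P: print(n,[(r[0][None].round(0) if 0 else r) for r in [((np.array(proj(P[n],X))).round(1)) for X in([.611,-.107,.245],[.611,-.107,.13],[.611,-.107,.084])]])
E
```

```text
13.7 [ 0.62366834 -0.10859916  0.22397273] [179.91529348 -44.92550204  -9.94650161] [ 0.30694243 -0.07494292 -0.64488179]
scene [array([225.1, 179.4]), array([227.6, 216.9]), array([228.5, 230.5])]
top [array([309.2, 188.2]), array([304.3, 194.5]), array([302.5, 196.7])]
```

View pics/over.png

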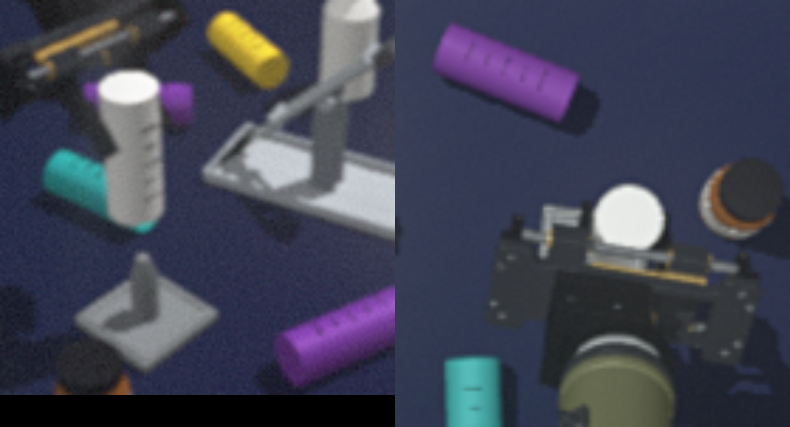

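The upright beaker is held over the peg. Its closed disc is centred at scene crop (128,87) and top crop (629,218), its rim at scene (134,210), and the peg tip at scene (143,257). I'll triangulate the offset.

Run:
```python
from h import *
import pickle
P=pickle.load(open("over.pkl","rb"));s=P["scene"];t=P["top"]
S=lambda u,v:ray(s,180+u/2.821,140+v/2.821)
T=lambda u,v:ray(t,240+(u-395)/3.292,120+v/3.292)
im=t["image"][170:200,295:325].astype(int);m=(im.min(2)>215);ys,xs=np.nonzero(m)
print("disc top px",xs.min()+295,xs.max()+295,ys.min()+170,ys.max()+170,xs.mean()+295,ys.mean()+170)
B=tri([S(128.5,87),T(629,218)]);print("closed end",B)
tip=tri([S(143,256),ray(t,175+681/5.333,140+302/5.333)]);print("tip",tip)
o,r=S(134,210);z=B[2]-.13;print("mouth on ray at z",o+r*(z-o[2])/r[2])
# stand corners scene crop, top edge
c=[(143,273),(218,313),(145,363),(77,318)]
X=np.array([(lambda o,r:o+r*(.012-o[2])/r[2])(*S(*q)) for q in c]);print(X.round(3),X.mean(0),np.linalg.norm(X-np.roll(X,-1,0),axis=1))
```

```text
disc top px 301 320 177 194 310.6464285714286 185.86785714285713
closed end [ 0.61304352 -0.10770487  0.27012505]
tip [ 0.61359292 -0.1055539   0.08319787]
mouth on ray at z [ 0.61313944 -0.10893938  0.14012505]
[[ 0.576 -0.061  0.012]
 [ 0.673 -0.063  0.012]
 [ 0.658 -0.157  0.012]
 [ 0.567 -0.15   0.012]] [ 0.61849495 -0.10791484  0.012     ] [0.09675977 0.09469239 0.09192041 0.08913948]
```

The beaker is aligned with the peg within about 3 mm and vertical within about 1°, with the rim about 128 mm above the plate. I'll lower it in stages.

Request:
apply_moves(
  targets=[
    [[0, 1, -15], [0, 0, 0]],
    [[0, 1, -30], [0, 0, 0]],
    [[0, 1, -45], [0, 0, 0]],
    [[0, 1, -60], [0, 0, 0]],
    [[0, 1, -75], [0, 0, 0]],
    [[0, 1, -90], [0, 0, 0]],
    [[0, 1, -100], [0, 0, 0]],
    [[0, 1, -100], [0, 0, 0]],
  ],
)

```text
time_s: 14.5
tool_pos: [0.6241, -0.108, 0.1248]
tool_rot: [179.8, -44.8, -9.9]
force: [0.3, -0.8, -1.3]
grip_width: 0.05
```

Request:
apply_moves(
  targets=[
    [[0, 0, -4], [0, 0, 0]],
    [[0, 0, -8], [0, 0, 0]],
    [[0, 0, -11], [0, 0, 0]],
    [[0, 0, -14], [0, 0, 0]],
    [[0, 0, -16], [0, 0, 0]],
    [[0, 0, -16], [0, 0, 0]],
  ],
)

```text
time_s: 15.1
tool_pos: [0.6251, -0.1065, 0.1142]
tool_rot: [179.6, -44.9, -10.0]
force: [0.6, -0.4, -1.0]
grip_width: 0.0502
```

```bash
python3 look.py low 180 160 290 280 240 120 360 250
python3 - <<'E'
from h import *
print(env.get_obs()["force"],env.get_obs()["wrist_torque"])
E
```

```text
15.2 [ 0.62538611 -0.10440219  0.1140501 ] [179.62296651 -44.87651352  -9.76410191] [-0.41960228  0.59971522 -1.23382904]
[-0.41960228  0.59971522 -1.23382904] [0.26698544 0.9926572  0.06898884]
```

View pics/low.png

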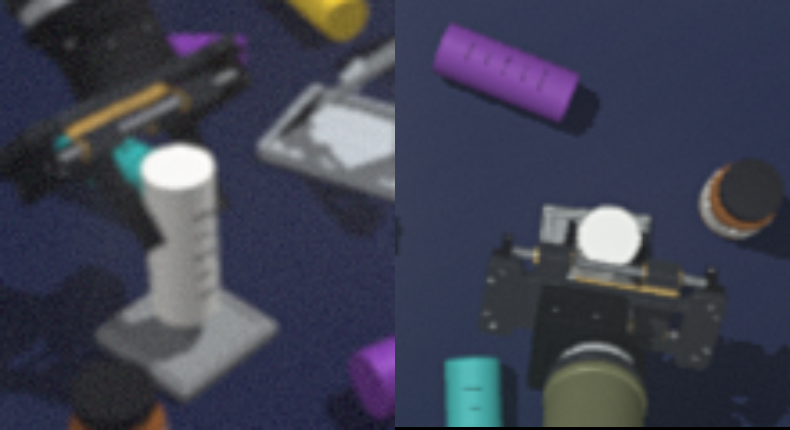

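The beaker is over the peg with its rim near the plate, closed end at scene crop (180,165). The tool stopped about 6 mm short of its commanded height with no force, so I'll check the joints.

Run:
```python
from h import *
o=env.get_obs();print(o["qpos"].round(2),o["joint_velocities"].round(2),o["tool_pos"],o["force"])
```

```text
[ -12.27   -1.84   17.06  133.54   51.17    5.49 -144.2 ] [ 10.22   0.39 -11.77  -0.18  -2.26  -0.51   2.1 ] [ 0.62538611 -0.10440219  0.1140501 ] [-0.41960228  0.59971522 -1.23382904]
```

```bash
cat > kin.py <<'E'
import numpy as np, itertools
from scipy.spatial.transform import Rotation as Ro
from scipy.optimize import least_squares
Q=np.array([[75.86575641,18.39124036,-4.01686306,83.10825314,1.29328929,78.54130107,-3.2608116],[-12.27,-1.84,17.06,133.54,51.17,5.49,-144.2]])
RR=[Ro.from_euler('xyz',r,degrees=True) for r in([179.995752,8.8e-4,14.9426],[179.62296651,-44.87651352,-9.76410191])]
PP=np.array([[.16759,-.62804,.22259],[.62538611,-.10440219,.1140501]])
def fk(q,s,c,L):
    R=Ro.identity();p=np.array([0,0,L[0]])
    for i,(ax,l) in enumerate(zip('zyzyzyz',(0,0,L[1],0,L[2],0,L[3]))):
        a=q[i]*(s[i//2] if ax=='z' else 1)+(c if i==6 else 0)
        R=R*Ro.from_euler(ax,a,degrees=True);p=p+R.apply([0,0,l])
    return R,p
def best():
    out=[]
    for s in itertools.product((1,-1),repeat=4):
        for c in(0,90,180,270):
            e=sum((fk(q,s,c,(0,0,0,0))[0].inv()*r).magnitude() for q,r in zip(Q,RR));out.append((e,s,c))
    return sorted(out)
if __name__=="__main__":
    b=best();print(b[:3]);e,s,c=b[0]
    r=least_squares(lambda L:np.ravel([fk(q,s,c,L)[1]-p for q,p in zip(Q,PP)]),[.3,.4,.4,.2]);print(r.x,r.fun)
E
python3 kin.py
```

```text
[(6.376430243462528e-05, (-1, -1, -1, -1), 90), (0.6376361989483568, (1, -1, 1, 1), 270), (0.7356648313530607, (-1, 1, -1, -1), 90)]
[0.23449241 0.494331   0.50526729 0.38541147] [ 0.02519282  0.00634803 -0.00476732  0.00238966  0.02415553  0.00476732]
```

```bash
cat > ik.py <<'E'
from kin import *
s,c=(-1,-1,-1,-1),90
LO=np.array([-163.93,-17.29,-79.2,3.27,-89.18,5.43,-154.24]);HI=np.array([163.93,119.83,71.16,140.29,269.18,117.66,154.24])
def fk2(q,L):
    R,p=fk(q,s,c,L[:4]);return R,p+Ro.from_euler('z',-q[0],degrees=True).apply([0,L[4],0])
r=least_squares(lambda L:np.ravel([fk2(q,L)[1]-p for q,p in zip(Q,PP)]),[.3,.4,.4,.2,.0]);L=r.x
if __name__=="__main__":
    print(L.round(4),abs(r.fun).max())
    peg=np.array([.612,-.107])
    def tgt(az,tilt,z):  # az: heading of tool, tilt from down ; beaker upright
        a=np.radians(az)
        R=Ro.from_euler('xyz',[180,-tilt,az],degrees=True);g=np.array([*peg,z+.0138+.0134])
        return R,g+R.apply([0,0,.019])
    def ik(R,p,q0):
        f=lambda q:np.r_[(fk2(q,L)[1]-p)*1000,((fk2(q,L)[0].inv()*R).as_rotvec())*300,(q-q0)*.01]
        x=least_squares(f,np.clip(q0,LO+.1,HI-.1),bounds=(LO,HI));return x.x,np.linalg.norm(x.fun[:6])
    for d in(-1,1):
        q=Q[1]
        for z in(.13,.17,.22): q,e=ik(*tgt(-10,45,z),q)
        for az in np.arange(-10,-10+d*121,d*10):
            q,e=ik(*tgt(az,45,.22),q)
            ql=q
            for z in(.18,.14,.0986): ql,el=ik(*tgt(az,45,z),ql)
            print(az,"hi",q.round(0),round(e,2),"lo",ql.round(0),round(el,2))
E
python3 ik.py
```

```text
[ 0.2398  0.4749  0.5116  0.3663 -0.0267] 0.0002807546022516316
-10 hi [ -26.  -15.   29.  127.   29.   23. -118.] 0.0 lo [ -36.   -4.   42.  135.   58.    5. -149.] 0.03
-20 hi [ -21.  -12.   19.  126.   42.   29. -142.] 0.0 lo [  11.    0.   -9.  130.   52.   14. -154.] 15.77
-30 hi [  19.   -7.  -23.  122.   42.   33. -154.] 0.03 lo [  82.   -5.  -79.  129.   43.   16. -154.] 39.83
-40 hi [  79.  -12.  -79.  117.   31.   34. -154.] 4.13 lo [  82.  -12.  -79.  128.   31.   19. -154.] 59.3
-50 hi [  81.  -17.  -79.  116.   22.   38. -154.] 29.05 lo [  83.  -17.  -79.  127.   21.   23. -154.] 79.68
-60 hi [  83.  -17.  -79.  113.   18.   43. -154.] 59.66 lo [  84.  -17.  -79.  125.   16.   28. -154.] 103.5
-70 hi [  86.  -17.  -79.  111.   14.   47. -154.] 92.48 lo [  86.  -17.  -79.  122.   11.   33. -154.] 130.35
-80 hi [  89.  -17.  -79.  108.   10.   52. -154.] 126.4 lo [  89.  -17.  -79.  121.    6.   37. -154.] 159.14
-90 hi [  92.  -17.  -79.  107.    6.   55. -154.] 161.06 lo [  92.  -17.  -79.  119.    1.   40. -154.] 189.21
-100 hi [  95.  -17.  -79.  105.    2.   59. -154.
[... 904 characters left out ...]
6.  62.   9.] 0.0 lo [-25.  21.  62. 120. -75.  64.  29.] 0.0
50 hi [-27.  14.  65. 108. -61.  76.  20.] 0.0 lo [-19.  26.  58. 114. -73.  74.  34.] 0.0
60 hi [-19.  21.  61. 103. -62.  86.  28.] 0.0 lo [-14.  31.  56. 108. -70.  82.  40.] 0.0
70 hi [-14.  26.  57.  96. -62.  95.  34.] 0.0 lo [-10.  35.  53. 102. -68.  89.  45.] 0.0
80 hi [-10.  31.  54.  90. -60. 102.  40.] 0.0 lo [ -8.  39.  51.  95. -64.  96.  50.] 0.0
90 hi [ -7.  35.  51.  84. -58. 108.  46.] 0.0 lo [ -6.  42.  49.  89. -61. 101.  54.] 0.0
100 hi [ -5.  39.  49.  77. -56. 113.  52.] 0.0 lo [ -4.  45.  47.  83. -57. 106.  59.] 0.0
110 hi [ -3.  42.  46.  71. -52. 118.  57.] 0.0 lo [ -3.  48.  44.  77. -53. 109.  64.] 0.0
```

The tilted-forward pose is at joint 6's lower limit. My fitted kinematics, accurate to 0.3 mm, show that a tool heading of about +40° gives good margins. I'll raise the beaker, swing about its axis and lower again.

Request:
apply_moves(
  targets=[
    [[0, 0, 15], [0, 0, 0]],
    [[0, 0, 30], [0, 0, 0]],
    [[0, 0, 50], [0, 0, 0]],
    [[0, 0, 70], [0, 0, 0]],
    [[0, 0, 90], [0, 0, 0]],
    [[0, 0, 110], [0, 0, 0]],
    [[0, 0, 120], [0, 0, 0]],
    [[0, 0, 120], [0, 0, 0]],
  ],
)

```text
time_s: 16.0
tool_pos: [0.6252, -0.1068, 0.2358]
tool_rot: [179.6, -45.0, -10.0]
force: [0.6, 0.8, -0.9]
grip_width: 0.0502
```

Request:
apply_moves(
  targets=[
    [[0, 0, 0], [0, 0, 0.05]],
    [[0, 1, 0], [0, 0, 0.1]],
    [[0, 2, 0], [0, 0, 0.15]],
    [[0, 3, 0], [0, 0, 0.2]],
    [[0, 4, 0], [0, 0, 0.25]],
    [[0, 4, 0], [0, 0, 0.3]],
    [[0, 5, 0], [0, 0, 0.35]],
    [[0, 5, 0], [0, 0, 0.35]],
  ],
)

```text
time_s: 16.8
tool_pos: [0.6237, -0.1028, 0.2318]
tool_rot: [179.6, -44.7, 10.0]
force: [0.7, -0.4, -0.4]
grip_width: 0.0498
```

Run:
```python
from h import *
o=env.get_obs();print(o["qpos"].round(2),o["joint_velocities"].round(2),o["tool_pos"],o["tool_rot"])
```

```text
[-35.87 -16.77  47.67 125.13 -11.21  25.21 -56.56] [ 0.47  0.04 -2.7   0.45  4.16 -0.85 -7.17] [ 0.6236823  -0.10282067  0.23179678] [179.57992879 -44.69352757   9.99018443]
```

Request:
apply_moves(
  targets=[
    [[0, 1, -5], [0, 0, 0.06]],
    [[0, 2, -10], [0, 0, 0.12]],
    [[-1, 3, -15], [0, 0, 0.19]],
    [[-1, 4, -20], [0, 0, 0.26]],
    [[-2, 5, -20], [0, 0, 0.33]],
    [[-2, 6, -20], [0, 0, 0.4]],
    [[-3, 6, -20], [0, 0, 0.46]],
    [[-3, 6, -20], [0, 0, 0.53]],
  ],
)

```text
time_s: 17.6
tool_pos: [0.6202, -0.0949, 0.2101]
tool_rot: [179.8, -44.5, 40.4]
force: [0.1, 0.4, -1.2]
grip_width: 0.0497
```

Request:
apply_moves(
  targets=[
    [[0, 0, 0], [0, 0, 0]],
    [[0, 0, 0], [0, 0, 0]],
    [[0, 0, 0], [0, 0, 0]],
    [[0, 0, 0], [0, 0, 0]],
  ],
)

```text
time_s: 18.0
tool_pos: [0.6208, -0.0946, 0.213]
tool_rot: [179.6, -44.8, 40.5]
force: [0.5, -0.1, -1.9]
grip_width: 0.0496
```

```bash
python3 look.py over2 180 140 320 280 240 120 360 250
python3 - <<'E'
from h import *
import pickle
P=pickle.load(open("over2.pkl","rb"));p=P["top"]
o=env.get_obs();print(o["qpos"].round(2),o["joint_velocities"].round(2))
im=p["image"][160:210,280:330].astype(int);m=(im.min(2)>215);ys,xs=np.nonzero(m)
print("disc",xs.min()+280,xs.max()+280,ys.min()+160,ys.max()+160)
E
```

```text
18.1 [ 0.62096245 -0.09459485  0.21328327] [179.5978776  -44.85971751  40.51821082] [ 0.23705595 -0.31224483 -1.2054967 ]
[-35.66   9.97  70.17 114.51 -61.28  63.53  13.79] [ 0.06  0.35  0.2  -0.19 -0.26  0.33  0.19]
disc 298 316 178 196
```

View pics/over2.png

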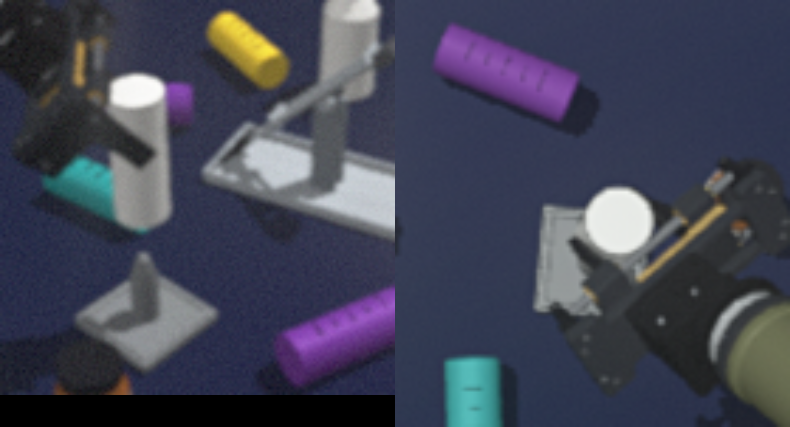

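The arm is now well inside its limits. The beaker's closed disc is at scene (137,91) and top (619,222), the rim centre at scene (143,213), and the peg tip at (143,256).

Run:
```python
from h import *
import pickle
P=pickle.load(open("over2.pkl","rb"));s=P["scene"];t=P["top"]
S=lambda u,v:ray(s,180+u/2.821,140+v/2.821)
T=lambda u,v:ray(t,240+(u-395)/3.292,120+v/3.292)
B=tri([S(137.5,91),T(619,222)]);print("closed end",B)
tip=tri([S(143,256),ray(t,175+681/5.333,140+302/5.333)]);print("tip",tip)
o,r=S(143,213);z=B[2]-.13;print("mouth at",o+r*(z-o[2])/r[2])
```

```text
closed end [ 0.61292852 -0.09971046  0.26187191]
tip [ 0.61359292 -0.1055539   0.08319787]
mouth at [ 0.61551027 -0.09963996  0.13187191]
```

Request:
apply_moves(
  targets=[
    [[0, -5, -10], [0, 0, 0]],
    [[0, -5, -25], [0, 0, 0]],
    [[0, -5, -40], [0, 0, 0]],
    [[0, -5, -55], [0, 0, 0]],
    [[0, -5, -70], [0, 0, 0]],
    [[0, -5, -85], [0, 0, 0]],
    [[0, -5, -95], [0, 0, 0]],
    [[0, -5, -100], [0, 0, 0]],
  ],
)

```text
time_s: 18.9
tool_pos: [0.6208, -0.0998, 0.1119]
tool_rot: [179.6, -44.7, 40.5]
force: [0.0, -0.3, -2.1]
grip_width: 0.0501
```

Request:
apply_moves(
  targets=[
    [[0, 0, -3], [0, 0, 0]],
    [[0, 0, -6], [0, 0, 0]],
    [[0, 0, -9], [0, 0, 0]],
    [[0, 0, -11], [0, 0, 0]],
    [[0, 0, -12], [0, 0, 0]],
    [[0, 0, -12], [0, 0, 0]],
  ],
)

```text
time_s: 19.5
tool_pos: [0.6211, -0.1003, 0.1005]
tool_rot: [179.6, -44.7, 40.5]
force: [0.8, -0.0, -1.6]
grip_width: 0.05
```

```bash
python3 look.py low2 180 160 290 280 240 120 360 250; python3 -c "
from h import *
o=env.get_obs();print(o['qpos'].round(1),o['force'],o['wrist_torque'])"
```

```text
19.6 [ 0.62116323 -0.10034628  0.1006901 ] [179.54619638 -44.75477955  40.53446535] [-0.03433868 -0.69805709 -2.09696855]
[-23.4  24.3  60.7 119.  -77.8  65.5  30.8] [-0.03433868 -0.69805709 -2.09696855] [-0.63336001  0.75465022 -0.00482017]
```

View pics/low2.png

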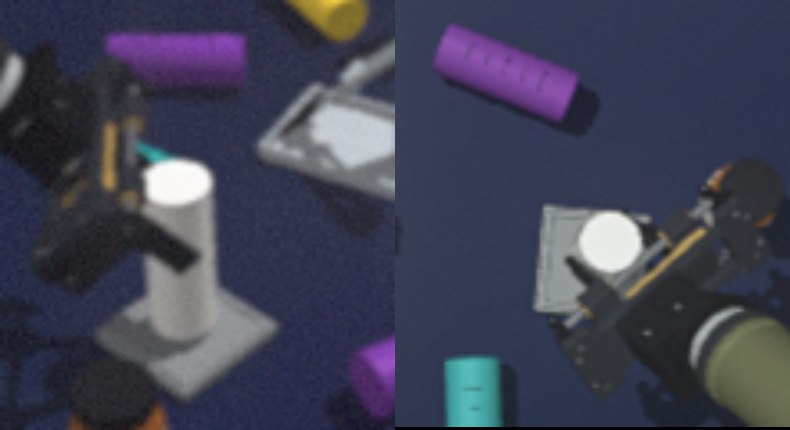

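The beaker is on the peg with its rim close to the plate, at scene crop (183,335). The jar and stand are unmoved. I'll creep down until it touches.

Request:
apply_moves(
  targets=[
    [[0, 0, -1], [0, 0, 0]],
    [[0, 0, -2], [0, 0, 0]],
    [[0, 0, -3], [0, 0, 0]],
    [[0, 0, -3], [0, 0, 0]],
  ],
)

```text
time_s: 20.0
tool_pos: [0.621, -0.1002, 0.0973]
tool_rot: [179.6, -44.7, 40.5]
force: [0.0, -0.2, -0.9]
grip_width: 0.05
```

Request:
apply_moves(
  targets=[
    [[0, 0, -1], [0, 0, 0]],
    [[0, 0, -2], [0, 0, 0]],
    [[0, 0, -2], [0, 0, 0]],
  ],
)

```text
time_s: 20.3
tool_pos: [0.621, -0.1003, 0.0953]
tool_rot: [179.6, -44.7, 40.5]
force: [0.0, -0.9, -0.8]
grip_width: 0.0499
```

Request:
apply_moves(
  targets=[
    [[0, 0, -1], [0, 0, 0]],
    [[0, 0, -2], [0, 0, 0]],
    [[0, 0, -2], [0, 0, 0]],
  ],
)

```text
time_s: 20.6
tool_pos: [0.621, -0.1003, 0.0933]
tool_rot: [179.6, -44.7, 40.5]
force: [-0.5, -0.7, -1.3]
grip_width: 0.0499
```

```bash
python3 -c "
from h import *
o=env.get_obs();print(o['force'],o['wrist_torque'],o['tool_pos'])"
```

```text
[-0.52548761 -0.6900866  -1.27763155] [-0.68491322  0.78279261  0.00183384] [ 0.62099204 -0.10030862  0.09334277]
```

Request:
apply_moves(
  targets=[
    [[0, 0, -1], [0, 0, 0]],
    [[0, 0, -2], [0, 0, 0]],
    [[0, 0, -2], [0, 0, 0]],
  ],
)

```text
time_s: 20.9
tool_pos: [0.621, -0.1003, 0.0914]
tool_rot: [179.6, -44.7, 40.5]
force: [0.8, -0.6, -0.9]
grip_width: 0.0499
```

Request:
apply_moves(
  targets=[
    [[0, 0, -1], [0, 0, 0]],
    [[0, 0, -1], [0, 0, 0]],
    [[0, 0, -1], [0, 0, 0]],
  ],
)

```text
time_s: 21.2
tool_pos: [0.6211, -0.1003, 0.0905]
tool_rot: [179.6, -44.7, 40.5]
force: [-0.0, 0.2, -1.6]
grip_width: 0.05
```

```bash
python3 look.py low3 200 195 260 275 240 120 360 250; python3 -c "
from h import *
o=env.get_obs();print(o['force'],o['wrist_torque'],o['tool_pos'])"
```

```text
21.3 [ 0.62110797 -0.10034313  0.09057761] [179.55766008 -44.74746431  40.52311964] [-0.68317731 -0.51966327 -0.95350767]
[-0.68317731 -0.51966327 -0.95350767] [-0.67097733  0.7979734  -0.02445839] [ 0.62110797 -0.10034313  0.09057761]
```

View pics/low3.png

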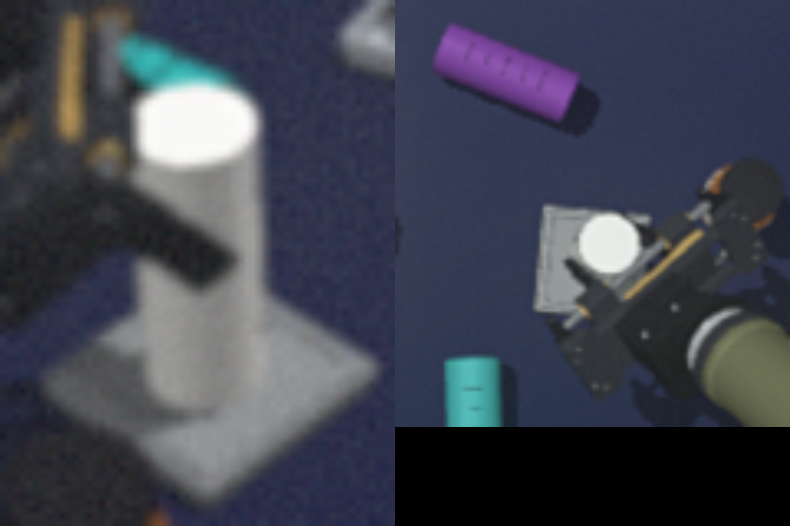

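The beaker stands nearly seated, with the disc at (197,127) and the rim's lowest edge at about (200,413). I'll compare that with the projected seat.

Run:
```python
from h import *
import pickle
s=pickle.load(open("low3.pkl","rb"))["scene"]
C=lambda X:((np.array(proj(s,X))-[200,195])*6.583).round(1)
a=np.linspace(0,6.28,60)
for ax in((.6125,-.1055),(.614,-.104)):
  for z in(.012,.016,.02):
    m=np.array([C([ax[0]+.025*np.cos(t),ax[1]+.025*np.sin(t),z]) for t in a]);d=np.array([C([ax[0]+.025*np.cos(t),ax[1]+.025*np.sin(t),z+.13]) for t in a])
    print(ax,z,"rim low",m[:,1].max(),m[:,0].min(),m[:,0].max(),"disc x",d[:,0].min(),d[:,0].max(),"y",d[:,1].min(),d[:,1].max())
```

```text
(0.6125, -0.1055) 0.012 rim low 407.6 141.3 260.9 disc x 120.9 249.4 y 80.7 159.3
(0.6125, -0.1055) 0.016 rim low 400.4 140.7 260.6 disc x 120.3 249.0 y 72.6 151.1
(0.6125, -0.1055) 0.02 rim low 393.3 140.1 260.2 disc x 119.6 248.6 y 64.5 142.8
(0.614, -0.104) 0.012 rim low 407.0 146.3 266.0 disc x 126.4 254.8 y 80.2 158.8
(0.614, -0.104) 0.016 rim low 399.9 145.8 265.6 disc x 125.7 254.4 y 72.1 150.6
(0.614, -0.104) 0.02 rim low 392.7 145.2 265.3 disc x 125.1 254.1 y 64.0 142.3
```

Request:
apply_moves(
  targets=[
    [[0, 0, -1], [0, 0, 0]],
    [[0, 0, -1], [0, 0, 0]],
    [[0, 0, -1], [0, 0, 0]],
  ],
)

```text
time_s: 21.6
tool_pos: [0.6215, -0.1003, 0.0903]
tool_rot: [179.5, -44.8, 40.5]
force: [-2.1, -0.6, 2.8]
grip_width: 0.0499
```

Request:
apply_moves(
  targets=[
    [[0, 0, -1], [0, 0, 0]],
    [[0, 0, -1], [0, 0, 0]],
    [[0, 0, -1], [0, 0, 0]],
  ],
)

```text
time_s: 21.9
tool_pos: [0.6217, -0.1002, 0.0902]
tool_rot: [179.6, -44.9, 40.5]
force: [-3.9, 0.1, 7.1]
grip_width: 0.0499
```

Request:
apply_moves(
  targets=[
    [[0, 0, -1], [0, 0, 0]],
    [[0, 0, -1], [0, 0, 0]],
    [[0, 0, -1], [0, 0, 0]],
  ],
)

```text
time_s: 22.2
tool_pos: [0.622, -0.1002, 0.0902]
tool_rot: [179.6, -45.0, 40.5]
force: [-6.3, -0.7, 11.0]
grip_width: 0.05
```

Contact is confirmed, with the force at +11 N and z stalled at 0.090. I'll relax the load and open.

Request:
apply_moves(
  targets=[
    [[0, 0, 2], [0, 0, 0]],
    [[0, 0, 3], [0, 0, 0]],
    [[0, 0, 3], [0, 0, 0]],
  ],
)

```text
time_s: 22.5
tool_pos: [0.6211, -0.1004, 0.0903]
tool_rot: [179.5, -44.7, 40.5]
force: [0.4, 0.4, 0.4]
grip_width: 0.0495
```

Request:
apply_moves(
  targets=[
    [[0, 0, 0], [0, 0, 0]],
    [[0, 0, 0], [0, 0, 0]],
    [[0, 0, 0], [0, 0, 0]],
    [[0, 0, 0], [0, 0, 0]],
    [[0, 0, 0], [0, 0, 0]],
    [[0, 0, 0], [0, 0, 0]],
    [[0, 0, 0], [0, 0, 0]],
    [[0, 0, 0], [0, 0, 0]],
  ],
  hand=87,
)

```text
time_s: 23.3
tool_pos: [0.6211, -0.1003, 0.0906]
tool_rot: [179.6, -44.7, 40.5]
force: [-0.5, -0.1, -0.2]
grip_width: 0.0866
```

Request:
apply_moves(
  targets=[
    [[-5, -5, 7], [0, 0, 0]],
    [[-13, -11, 17], [0, 0, 0]],
    [[-24, -20, 31], [0, 0, 0]],
    [[-38, -32, 50], [0, 0, 0]],
    [[-54, -46, 71], [0, 0, 0]],
    [[-65, -55, 100], [0, 0, 0]],
    [[-65, -55, 130], [0, 0, 0]],
    [[-65, -55, 150], [0, 0, 0]],
  ],
)

```text
time_s: 24.1
tool_pos: [0.5557, -0.1576, 0.2432]
tool_rot: [179.5, -44.9, 40.4]
force: [0.6, 0.5, -0.6]
grip_width: 0.0873
```

```bash
python3 look.py end 100 120 360 320 180 110 400 270
python3 - <<'E'
from h import *
import pickle
P=pickle.load(open("end.pkl","rb"));O=pickle.load(open("p0.pkl","rb"))
for t in("jar","wash_bottle","dry_beaker_mid"):
  for n in P:
    try: print(t,n,[(round(d["conf"],2),np.round(d["rect"])) for d in env.regions_of(P[n],t)[:4]])
    except Exception as e: print(e)
E
```

```text
24.2 [ 0.55694862 -0.15721464  0.24482603] [179.21539529 -45.08900829  40.67886387] [ 0.50785321 -0.52504643  0.4772084 ]
jar scene [(0.85, array([199., 260., 226., 304.]))]
jar top [(0.81, array([330., 168., 356., 192.]))]
wash_bottle scene [(0.65, array([297., 123., 318., 175.]))]
wash_bottle top [(0.86, array([120., 199., 153., 236.])), (0.41, array([189., 156., 218., 236.]))]
dry_beaker_mid scene [(0.78, array([116., 259., 152., 316.]))]
dry_beaker_mid top [(0.81, array([387., 208., 413., 225.]))]
```

Run:
```python
from h import *
import pickle
P=pickle.load(open("end.pkl","rb"));O=pickle.load(open("low3.pkl","rb"))
for D in(O,P):
  c=[]
  for n,(x0,y0,x1,y1) in(("top",(285,170,325,212)),("scene",(210,195,250,225))):
    m=(D[n]["image"][y0:y1,x0:x1].min(2)>215).astype(np.uint8);k,l,st,ce=cv2.connectedComponentsWithStats(m);i=1+st[1:,4].argmax();c.append(ce[i]+[x0,y0]);print(n,st[i][:5]+[x0,y0,0,0,0],c[-1].round(1))
  print(tri([ray(D["top"],*c[0]),ray(D["scene"],*c[1])]).round(4))
print(env.get_obs()["force"],[ (d["conf"],d["rect"]) for d in env.regions_of(env.read_camera("scene"),"beaker_mid")])
```

```text
top [296 186  18  17 228] [304.4 193.8]
scene [221 208  17  12 161] [229.1 213.6]
[ 0.6129 -0.105   0.14  ]
top [296 186  18  17 229] [304.7 193.6]
scene [220 209  19  11 170] [228.5 214. ]
[ 0.6129 -0.1065  0.1398]
[-0.36850132  0.03399426  0.20525916] [(0.97, [208.8, 168.5, 250.4, 183.7]), (0.87, [251.3, 144.3, 282.0, 172.2]), (0.62, [219.6, 208.0, 240.2, 259.8]), (0.58, [197.5, 195.8, 231.3, 215.6])]
```

The closed end is at (0.613, -0.107, 0.140), against an expected 0.142 over the peg at (0.612, -0.106). The beaker is standing, seated and free, so I'll hand in.

```bash
python3 -c "
from cell import env
print(env.sign_off())"
```

```text
the job is handed in; nothing more can be done
None
```

The beaker is standing upside down on the empty drying peg, released, and I've handed the job in; no verdict came back. The robot clock read about 24 s of the 64 s allowed.

I pushed the pad until the cradle sank onto its stop, mouth down. Then I lifted the beaker out, turned it mouth-down, lowered it until the rim touched the stand (11 N upward at most), unloaded it, opened the fingers and backed off.

**Setback:** the first lowering stopped about 6 mm short of the commanded height with joint 6 at its lower limit. I raised the beaker, swung the tool about 50° round the beaker's axis and lowered again without trouble.

**Last checks:**
- **Beaker:** its closed end measured (0.613, -0.107, 0.140), against an expected height of 0.142. That is within about 1–2 mm of the peg axis, and it moved no more than 1.5 mm on release.
- **Other things:** the jar and the other beaker are detected within a few pixels of their starting places. The wash bottle is too in the top view, but its scene detection box is larger than at the start.
- **Gripper:** it was fully open and clear of everything, with only noise-level force readings.

**Not checked:** I had used all 12 picture views, so I judged the final state from these measurements without looking at a last picture.

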